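Snap the hub cap onto the potter's wheel

TASK

Draw the wider of the two caps out of the open end of its slot in the wooden rack and press it onto the upright hub stud in the middle of the wheel head: push until it clicks over the stud, and keep pushing after the click until it is fully home and the sprung seal ring under it is pressed all the way down. Finish while still holding the cap down like that, without letting go; leave the smaller cap and everything else where it is.

Things in the scene. Friction and masses are not known exactly. Their poses are not given: they have to be found in the camera images.
- hub_cap: the wider cap, grey plastic, to be fitted; stands upright, mouth down, in one of the rack's two slots. Round, slightly faceted body 35 mm in diameter, 50 mm tall overall, with a flange 48 mm in diameter and 3.5 mm thick round its foot. About 60 g. Grip it by the upper part of its body. Origin: centre of its underside; z up along its axis
- cap_top (a point): centre of the hub cap's flat top, 50 mm above its origin. The cap is hollow: its mouth, at the foot, is 21 mm wide and 3.5 mm thick (this edge snaps over the stud's balls); above it the bore is 27 mm wide and ends 46 mm above the foot
- small_cap: the narrower cap, same grey plastic, solid body 23 mm in diameter, 38 mm tall, with the same 48 mm flange; in the other slot. It does not fit the stud; leave it in its slot
- rack: fixed plywood rack, 90 mm (its x) by 164 mm (y), 22.5 mm tall; origin: centre of its underside. Two slots run along its x, centred at y = +50 and -50 mm, open only at the -x end (x = -45 mm), closed at x = +35 mm. Slot floor 10 mm above the table: a cap's foot stands there. Position and yaw vary; which cap is in which slot varies
- slot_mouth (a point): point on the rack midway between the two slots' open ends, at slot-floor height, 45 mm from the rack's origin along its -x. Lips along each slot (underside 16.5 mm, top 22.5 mm above the table, 41 mm apart) overhang the cap's flange: slide the cap along the rack's -x, foot at floor height (play 2 mm up and sideways), until its centre is 25 mm or more beyond the mouth; only then lift
- wheel: fixed tabletop potter's wheel: grey housing 300 x 300 mm, ochre round splash pan 316 mm across with its rim 108 mm above the table, and in it an aluminium wheel head, 224 mm across, its flat face 100 mm above the table. Origin: on the wheel's axis at table height
- stud_home (a point): point on the hub stud's axis, 2 mm above the wheel head's face, 102 mm above the table. The hub cap is fully home when its origin is here and it stands upright; a fixed collar stops it here. Four spring-loaded balls stand 4 mm out of the stud's side, centred 11 mm above this point
- stud_tip (a point): tip of the upright steel stud (18 mm in diameter, tapered top), 29 mm above stud_home on the same axis. Going down, the cap's foot meets the balls about 16 mm above stud_home, then needs a push of about 7 to 10 N, which drops away (the click) with the foot 13 to 9 mm above stud_home; below that the balls draw the cap down until it meets the seal ring
- seal_ring (a joint): the sprung steel seal ring round the foot of the stud, 54 mm across; value 0 when up (its top 4 mm above stud_home), growing as it is pressed, 0.004 m when fully down. Spring 1.5 N per mm with 2 N preload: about 8 N hold it fully down; if the cap is let go the ring lifts it again by about 3 mm
- rib: bystander: small wooden rib, 62 x 34 x 6 mm, lying on the wheel head beside the stud, its centre 70 to 80 mm from the axis; origin: centre of its underside
- bowl_a: bystander: thrown clay bowl, 120 mm across, 64 mm tall, on the table; origin: centre of its underside
- bowl_b: bystander: a second, paler clay bowl of the same size; origin: centre of its underside
- travel_mug: bystander: travel mug with lid, 88 mm across, 160 mm tall; origin: centre of its underside
- brush: bystander: brush with wooden handle, 170 mm long, lying on the table beyond the rack's left side
- glaze_jar: bystander: closed jar, 64 mm across, 80 mm tall; origin: centre of its underside
Not all that is in view belongs to the job. Leave any green look-alike of the hub_cap alone. Several things have the shape of the rack; the one meant has the colours described above.

How it is judged:
On the way, in this order (a step that is already met when the one before it is completed fails the run):
1. the hub cap has been slid out of the open end of its slot, still low (x of hub_cap in the frame of rack below -0.066 m and height (world z) of hub_cap below 0.03 m).
2. the hub cap has clicked over the stud's balls, upright and centred (z of hub_cap in the frame of stud_home below 0.0075 m and horizontal distance between hub_cap and stud_home below 0.004 m and angle between hub_cap's own z axis and vertical below 0.12 rad), for 0.1 s.
At the end, for the whole second after the job is handed in: Through the last second the robot is still holding the hub cap down: cap on the stud, within 3.5 mm of its axis and 1.5 mm of fully home, tilted less than 0.08 rad, the seal ring pressed at least 2.5 of its 4 mm, pressing on it with more than 3 N, fingers on the cap with more than 2 N (horizontal distance between hub_cap and stud_home below 0.0035 m and z of hub_cap in the frame of stud_home below 0.0015 m and angle between hub_cap's own z axis and vertical below 0.08 rad and value of joint seal_ring above 0.0025 m and contact force between the fingers and hub_cap above 2 N and contact force between hub_cap and seal_ring above 3 N); the arm keeps its last pose, push and grip.
It fails at once if the smaller cap is moved by more than 25 mm (distance of small_cap from where it was at the start of the episode above 0.025 m).
It fails at once if a bystander is moved by more than 30 mm (distance of any of rib, bowl_a, bowl_b, travel_mug, brush, glaze_jar from where it was at the start of the episode above 0.03 m).
It also fails if it takes over 45 s, if anything falls off the work surface, if the arm or the gripper's body presses on something with over 40 N, if the wrist force passes 120 N, or if a joint passes its speed limit or range.

ROBOT

A 6-joint arm with a two-finger parallel gripper is mounted at the origin on the work surface. World frame = base frame: x ahead of the robot, y to its left, z up, the work surface at z = 0. Lengths are in m, angles in rad, forces in N, time in s.
With the tool pointing down it reaches from about 0.375 to 0.9 m from the base axis. Payload 3.1 kg.
Tool frame: the origin (TCP) lies between the finger pads; the fingertips stand 22 mm ahead of it and the grasp point (between the pads) lies 3 mm ahead of it; z points along the fingers, y is the line along which they close (so a half turn about z gives the same grasp; the last joint's range is limited). The gripper opens to 87 mm and grips with 3 to 60 N. Pads are 19 mm wide; open, the fingers measure 117 mm over their backs; the gripper's body (75 mm by 190 mm) begins 51 mm behind the grasp point.
Start: joints at [1.01, 0.527, 1.433, -0, 1.181, -0.178], TCP at [0.233, 0.58, 0.245] pointing down, gripper open.
Joint ranges: [-3.08, 3.08], [-0.75, 2.2], [0.22, 2.44], [-1.43, 4.57], [0, 2.65], [-2.85, 2.85]. Speed limits (rad/s): [2.79, 2.79, 3.14, 3.14, 3.14, 3.14].

INTERFACE

Orientations are given as a unit quaternion [x, y, z, w].
In Python, from rig import robot gives the robot as it stands.
- The arm moves only by the tool move_arm, never from a script. Its argument "series" is text: rows parted by semicolons, each of 6 numbers parted by spaces: the shift along the tool's x, y, z in mm, then the turn, a rotation vector about the tool's x, y, z in degrees. In form: dx dy dz ax ay az; .... A call has 1 to 8 rows; each row is the pose to reach, as a shift and turn from the pose commanded when the call began, along the tool's axes at that moment; what a row does not reach only later rows make up. A row lasts 1/12 s, in which the tool goes at most 41.7 mm and 7.16 degrees, less where a joint would pass 70% of its speed; a pose out of reach is approached as far as the arm can. A call with a gripper value outside its range is refused whole. "jaw" is the opening, from 0 (shut) to 1 (fully open), set as the call begins (left out, the last holds). The fingers move at their own pace and stop on an object; "newtons" is the grip in N (left out, the last holds). Time passes only in rows, so rows that repeat a pose let the fingers close. It gives the time, the measured TCP pose, the force, the opening and the grip force at its end, in the units of the state.
- robot.get_obs(): the state, without advancing time (a new reading comes with each control period).
- robot.camera(name): name is "scene" or "top" or "wrist"; returns a dict with "img" (480x640x3 uint8, red, green, blue), "mtx" (3x3 intrinsics, pixels), "distortion" ([k1, k2, p1, p2, k3] as OpenCV has them; the pictures are not rectified), "world_to_cam" (4x4, takes a point from world to camera coordinates). Camera axes: x right, y down, z forward; pixel columns grow to the right and rows downward; lengths in m; the calibration is good to about 2 mm. A picture is of the moment at which its call begins. There is no depth.
- robot.hand_in(): hands the job in; it is judged then, once.
Trained networks look in a picture, given as the dict that the camera call returned (one of the last four; its "shot" number tells which), for a name from the list of things; names that differ only in an ending like _2 or _b are one class to them, and where a whole thing is asked for, a point or a joint stands for the part that bears it (a point fixed in the world has none). Each returns a list of dicts, best first, with "p" (0 to 1); they miss things now and then, are a little off and sometimes report something else, mostly with a low value. They report only what shows in the picture. A call takes as long as a camera call. They do not tell look-alikes from the thing itself.
- robot.search_frame(picture, thing): "xyz" ([x, y, z] in m, in world coordinates, good to about 4 mm: the middle of the surface that is visible of it).
- robot.tip_of(picture, thing): "xyz" ([x, y, z] in m, in world coordinates, good to about 4 mm: a listed point, or the origin of a listed thing).
The state is a dict: "time": time; "q": joint angles; "joint_velocities": joint speeds; "joint_torque": joint torques, N m; "position": TCP position; "tool_rot": TCP orientation; "ft_force": force on the tool from outside, world axes, zero at the start; "moment": the same for the moment, N m; "grip_width": finger opening in m; "grip_force": force on a finger pad.
Only numpy, scipy, OpenCV 4.12 (cv2) and the standard library are available. Lean on these libraries where they do the work, as an engineer would, in place of code of your own. Each camera call takes 0.05 s, during which the arm holds its last target. There are 200 camera calls.

## Working session

There is one attempt and no reset: what is moved stays moved. The work goes in short steps, Python scripts to look and compute and a tool call to move; the robot and the scene stay as the last step left them, time stands still between calls to the robot, and variables do not carry over. Pictures are saved under pics/ and viewed, at most 10 in all, crops included, and the job is handed in when it is done.

Besides the shell and the picture viewer there is one more tool, called after "Emit:" in YAML: its name, and indented under it one key for each argument. move_arm: Moves the arm, as the interface text tells. Its arguments: {"type":"object","properties":{"series":{"type":"string"},"jaw":{"type":"number"},"newtons":{"type":"number"}},"required":["series"]}

```bash
mkdir -p pics; ls; cat > h.py <<'E'
import numpy as np, cv2
from rig import robot
from scipy.spatial.transform import Rotation as R
def px(c,P):
    T=np.array(c["world_to_cam"]); r,_=cv2.Rodrigues(T[:3,:3])
    return cv2.projectPoints(np.array(P,float).reshape(-1,3),r,T[:3,3],np.array(c["mtx"]),np.array(c["distortion"]))[0].reshape(-1,2)
def ray(c,uv,z):
    T=np.array(c["world_to_cam"]); n=cv2.undistortPoints(np.array(uv,float).reshape(-1,1,2),np.array(c["mtx"]),np.array(c["distortion"])).reshape(-1,2)
    d=np.c_[n,np.ones(len(n))]@T[:3,:3]; o=-T[:3,:3].T@T[:3,3]
    return o+d*((z-o[2])/d[:,2])[:,None]
def save(c,name,crop=None,s=1):
    im=c["img"][:,:,::-1]
    if crop: x0,y0,x1,y1=crop; im=im[y0:y1,x0:x1]
    cv2.imwrite("pics/"+name,cv2.resize(im,None,fx=s,fy=s,interpolation=cv2.INTER_CUBIC))
E
python3 - <<'E'
from h import *
o=robot.get_obs(); print(o["position"],o["tool_rot"],o["ft_force"])
for n in ("top","scene"):
    c=robot.camera(n); save(c,n+"0.png")
    for t in ("hub_cap","small_cap","rack","slot_mouth","cap_top","stud_tip","stud_home","rib"):
        for f in ("tip_of",):
            for d in getattr(robot,f)(c,t)[:4]: print(n,t,np.round(d["xyz"],3),round(d["p"],2),px(c,d["xyz"])[0].round())
E
```

```text
pics
[0.23304736 0.5791903  0.24356816] [ 1.90220919e-01  9.81740707e-01 -1.01350865e-03 -3.99859380e-04] [ 0.33366637 -0.15954001  0.41873006]
top hub_cap [0.499 0.24  0.011] 0.72 [238. 254.]
top hub_cap [0.395 0.146 0.001] 0.64 [271. 292.]
top hub_cap [0.569 0.211 0.012] 0.61 [250. 229.]
top small_cap [0.527 0.304 0.009] 0.72 [216. 243.]
top rack [0.547 0.257 0.   ] 0.96 [233. 237.]
top rack [ 0.317  0.338 -0.002] 0.82 [201. 319.]
top slot_mouth [0.27  0.329 0.011] 0.89 [203. 337.]
top slot_mouth [0.497 0.238 0.008] 0.55 [239. 255.]
top slot_mouth [0.565 0.202 0.06 ] 0.2 [250. 229.]
top cap_top [0.407 0.143 0.05 ] 0.78 [271. 288.]
top cap_top [0.571 0.204 0.059] 0.56 [250. 226.]
top cap_top [0.626 0.466 0.002] 0.3 [159. 206.]
top stud_tip [ 0.549 -0.136  0.131] 0.89 [378. 236.]
top stud_tip [ 0.624 -0.127  0.103] 0.68 [374. 208.]
top stud_home [ 0.547 -0.133  0.101] 0.73 [376. 237.]
top rib [ 0.623 -0.128  0.102] 0.56 [374. 208.]
scene hub_cap [0.399 0.145 0.003] 0.62 [395. 223.]
scene hub_cap [0.57  0.208 0.01 ] 0.57 [426. 272.]
scene small_cap [0.526 0.304 0.007] 0.64 [465. 260.]
scene small_cap [ 0.548 -0.132  0.129] 0.28 [277. 225.]
scene rack [0.312 0.34  0.001] 0.69 [466. 203.]
scene rack [0.543 0.256 0.001] 0.66 [445. 266.]
scene slot_mouth [0.275 0.323 0.008] 0.72 [458. 193.]
scene slot_mouth [0.505 0.242 0.013] 0.67 [438. 251.]
scene cap_top [0.402 0.14  0.052] 0.92 [395. 210.]
scene cap_top [0.57  0.21  0.054] 0.61 [430. 259.]
scene stud_tip [ 0.548 -0.134  0.13 ] 0.8 [276. 225.]
scene stud_tip [ 0.547 -0.132  0.002] 0.53 [282. 263.]
scene stud_home [ 0.549 -0.135  0.105] 0.7 [277. 233.]
scene rib [ 0.624 -0.131  0.101] 0.86 [275. 259.]
scene rib [ 0.503  0.461 -0.002] 0.47 [528. 257.]
```

View pics/top0.png

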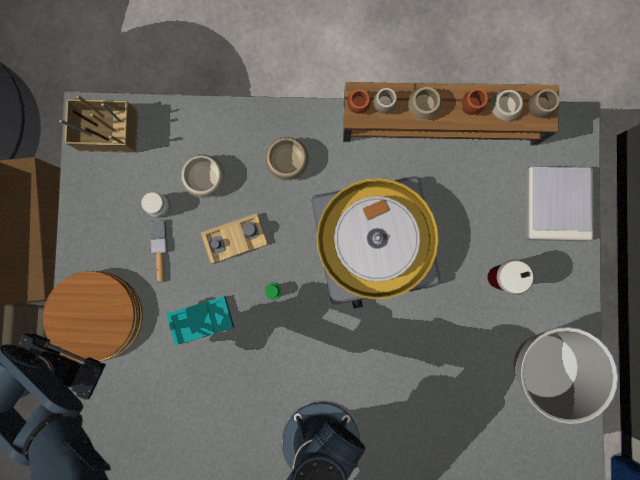

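View pics/scene0.png

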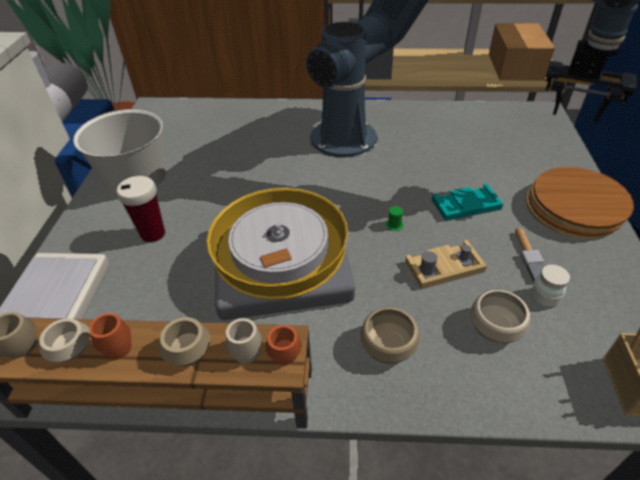

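The wooden rack sits at about (235,238) in the top view. The teal look-alike rack is at (201,319) and the green look-alike cap at (274,291); both are to be left. The two grey caps in the wooden rack are at (250,229), which looks wider, and (216,243), narrower. I'll confirm with a crop and fit the rack yaw.

```bash
python3 - <<'E'
from h import *
c=robot.camera("top"); save(c,"crop1.png",(190,195,285,265),8)
im=c["img"].astype(int)[195:275,190:285]
m=((im[:,:,0]-im[:,:,2])>45).astype(np.uint8)
n,l,s,_=cv2.connectedComponentsWithStats(m); k=1+s[1:,4].argmax()
p=np.argwhere(l==k)[:,::-1]+[190,195]
w=ray(c,p,0.0225)[:,:2]
r=cv2.minAreaRect(w.astype(np.float32)*1000); print(r,s[k])
o=robot.get_obs(); print(R.from_quat(o["tool_rot"]).as_matrix().round(3))
for t in ("hub_cap","small_cap","slot_mouth","rack","cap_top"):
    for d in robot.tip_of(c,t)[:3]: print(t,np.round(d["xyz"],4),round(d["p"],2))
E
```

```text
((541.3577880859375, 252.05133056640625), (90.88594055175781, 162.9360809326172), 20.479520797729492) [  11   19   66   49 1394]
[[-0.928  0.373 -0.   ]
 [ 0.373  0.928 -0.   ]
 [-0.    -0.    -1.   ]]
hub_cap [ 3.984e-01  1.456e-01 -1.000e-04] 0.76
hub_cap [0.5668 0.2085 0.0132] 0.71
small_cap [0.528  0.3021 0.0087] 0.65
small_cap [ 0.549  -0.1372  0.1256] 0.34
slot_mouth [0.4995 0.2401 0.0072] 0.94
slot_mouth [0.2685 0.3259 0.0118] 0.64
slot_mouth [0.5272 0.3032 0.0079] 0.55
rack [5.448e-01 2.573e-01 1.000e-04] 0.84
rack [ 0.3187  0.3428 -0.0016] 0.7
rack [0.5669 0.2067 0.0585] 0.34
cap_top [0.5701 0.2051 0.0603] 0.61
cap_top [0.5275 0.3035 0.0087] 0.61
cap_top [0.404  0.1428 0.0467] 0.55
```

View pics/crop1.png

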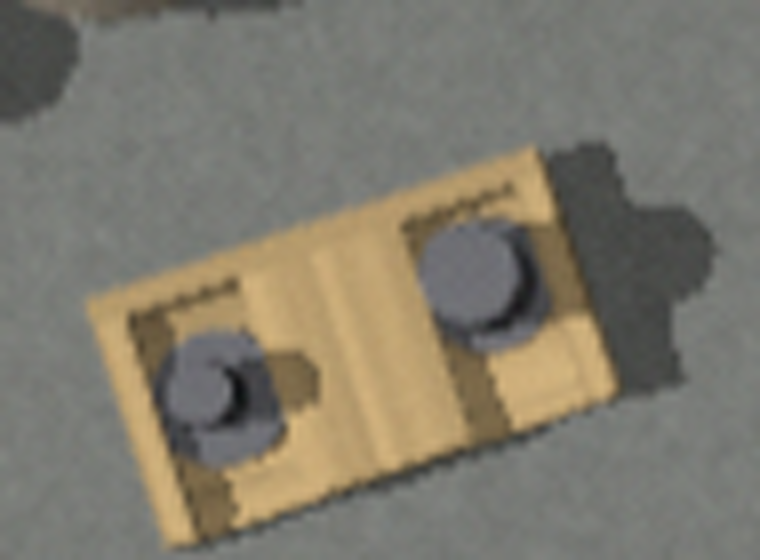

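The crop shows the wider cap at (250,229) in the full picture (right slot, body nearly fills its flange). The narrower one is in the left slot, and both slots open toward the robot. Rack yaw is about 20.5° and hub cap about (0.569, 0.208). I'll go above it with the fingers closing along the slot.

Emit:
move_arm:
  series: "-450 -219 64 0 0 47.6;-450 -219 64 0 0 47.6;-450 -219 64 0 0 47.6;-450 -219 64 0 0 47.6;-450 -219 64 0 0 47.6;-450 -219 64 0 0 47.6;-450 -219 64 0 0 47.6;-450 -219 64 0 0 47.6"
  jaw: 1
  newtons: 40

```text
time: 1.87
position: [0.4564, 0.333, 0.2023]
tool_rot: [0.571, 0.821, 0.0, 0.0]
ft_force: [-0.4, 0.3, 0.3]
grip_width: 0.0873
grip_force: 0.0
```

Emit:
move_arm:
  series: "-156 62 22 0 0 0;-156 62 22 0 0 0;-156 62 22 0 0 0;-156 62 22 0 0 0;-156 62 22 0 0 0;-156 62 22 0 0 0;-156 62 22 0 0 0"

```text
time: 2.45
position: [0.5673, 0.21, 0.18]
tool_rot: [0.571, 0.821, -0.0, -0.001]
ft_force: [-0.7, -0.1, -0.3]
grip_width: 0.0868
grip_force: 0.0
```

```bash
python3 - <<'E'
from h import *
o=robot.get_obs(); print(o["position"],o["joint_velocities"].round(3) if hasattr(o["joint_velocities"],"round") else o["joint_velocities"])
c=robot.camera("wrist"); save(c,"w1.png"); 
for t in ("hub_cap","small_cap","slot_mouth","rack","cap_top"):
    for d in robot.tip_of(c,t)[:3]: print(t,np.round(d["xyz"],4),round(d["p"],2),px(c,d["xyz"])[0].round())
E
```

```text
[0.56728009 0.20995035 0.18000843] [ 0.037 -0.013  0.017 -0.     0.001 -0.001]
hub_cap [0.5712 0.206  0.0093] 0.73 [330. 225.]
hub_cap [0.4012 0.142  0.0043] 0.64 [133. 224.]
small_cap [0.5239 0.3036 0.0125] 0.83 [317.  97.]
slot_mouth [0.5036 0.2374 0.01  ] 0.56 [269. 165.]
rack [ 0.5433  0.2576 -0.0012] 0.74 [321. 158.]
cap_top [0.5656 0.2128 0.0555] 0.9 [326. 229.]
```

View pics/w1.png

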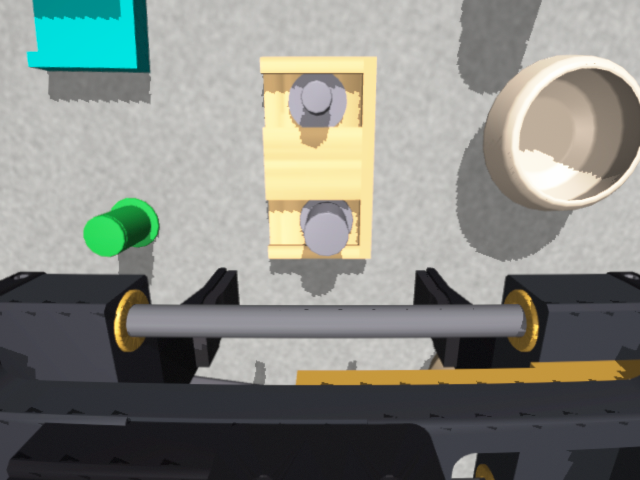

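The wrist view shows the wide cap at (326,228), its top disc centre near (326,231), and the rack edges almost image-aligned. The green look-alike is at (105,232) and the small cap at (316,97). I'll refine with pixel rays.

```bash
python3 - <<'E'
from h import *
c=robot.camera("wrist"); save(c,"w2.png",(255,180,385,270),6)
im=c["img"].astype(int)
m=(((im[:,:,2]-im[:,:,0])>8)&(im[:,:,2]>90)).astype(np.uint8); m=m[190:262,275:365]
e=cv2.Canny(c["img"],40,100)
print(ray(c,[[326,231]],0.06), ray(c,[[263,57],[269,258],[376,57],[371,258]],0.0225).round(4))
g=cv2.GaussianBlur(cv2.cvtColor(c["img"],cv2.COLOR_RGB2GRAY),(3,3),0)[185:275,280:370]
g=cv2.resize(g,None,fx=4,fy=4,interpolation=cv2.INTER_CUBIC)
k=np.linalg.norm(ray(c,[[300,231]],.06)-ray(c,[[350,231]],.06))/50; rr=.0175/k*4
for x in (cv2.HoughCircles(g,cv2.HOUGH_GRADIENT,1.5,5,param1=80,param2=20,minRadius=int(rr*.85),maxRadius=int(rr*1.15))[0][:5]): 
    u=x[:2]/4+[280,185]; print(u,x[2]/4,rr/4,ray(c,[u],.06).round(4))
E
```

```text
[[0.56532441 0.21351551 0.06      ]] [[0.4746 0.3169 0.0225]
 [0.5304 0.1631 0.0225]
 [0.5561 0.3475 0.0225]
 [0.6148 0.1949 0.0225]]
[325.5625 235.8125] 22.1625 23.14613729461729 [[0.5663 0.2099 0.06  ]]
[336.4375 223.4375] 22.9875 23.14613729461729 [[0.5706 0.2218 0.06  ]]
[336.4375 224.9375] 24.6375 23.14613729461729 [[0.571  0.2207 0.06  ]]
[321.4375 224.5625] 24.225 23.14613729461729 [[0.5603 0.217  0.06  ]]
[329.6875 224.1875] 23.8125 23.14613729461729 [[0.5661 0.2195 0.06  ]]
```

View pics/w2.png

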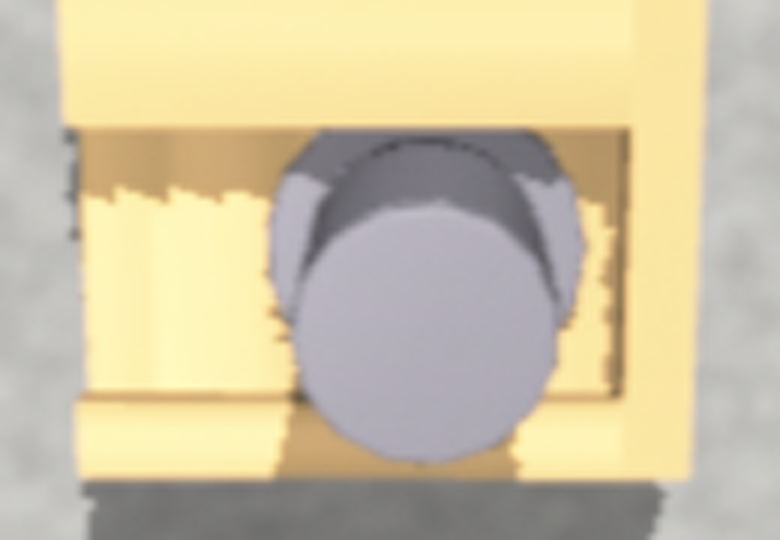

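Top disc centre is (325.9,235.5), giving (0.5664,0.2100), within 1 mm of the TCP. Lowering.

Emit:
move_arm:
  series: "0 -1 40 0 0 0;0 -1 80 0 0 0;0 -1 115 0 0 0;0 -1 130 0 0 0;0 -1 130 0 0 0;0 -1 130 0 0 0"

```text
time: 3.3
position: [0.5663, 0.21, 0.0497]
tool_rot: [0.57, 0.822, -0.001, -0.001]
ft_force: [-0.5, 0.1, -0.2]
grip_width: 0.0868
grip_force: 0.0
```

Emit:
move_arm:
  series: "0 0 0 0 0 0;0 0 0 0 0 0;0 0 0 0 0 0;0 0 0 0 0 0;0 0 0 0 0 0;0 0 0 0 0 0;0 0 0 0 0 0;0 0 0 0 0 0"
  jaw: 0
  newtons: 40

```text
time: 3.97
position: [0.5669, 0.2097, 0.0504]
tool_rot: [0.57, 0.821, 0.0, 0.0]
ft_force: [-0.5, -0.2, 0.3]
grip_width: 0.0419
grip_force: 0.0
```

Emit:
move_arm:
  series: "0 0 0 0 0 0;0 0 0 0 0 0;0 0 0 0 0 0;0 0 0 0 0 0;0 0 0 0 0 0"

```text
time: 4.38
position: [0.5669, 0.2096, 0.0503]
tool_rot: [0.57, 0.821, -0.0, 0.0]
ft_force: [-0.8, 0.2, 0.3]
grip_width: 0.0338
grip_force: 40.0
```

Emit:
move_arm:
  series: "0 -3 -1 0 0 0;0 -12 -1 0 0 0;0 -25 -1 0 0 0;0 -40 -1 0 0 0;0 -40 -1 0 0 0"

```text
time: 4.8
position: [0.5242, 0.1947, 0.0507]
tool_rot: [0.57, 0.822, -0.003, -0.003]
ft_force: [-0.9, -0.4, -1.5]
grip_width: 0.0338
grip_force: 40.0
```

Emit:
move_arm:
  series: "0 -15 0 0 0 0;0 -30 0 0 0 0;0 -43 0 0 0 0;0 -43 0 0 0 0;0 -43 0 0 0 0"

```text
time: 5.22
position: [0.4893, 0.1807, 0.0514]
tool_rot: [0.57, 0.821, 0.0, 0.0]
ft_force: [0.7, 1.2, -1.2]
grip_width: 0.0337
grip_force: 40.0
```

```bash
python3 - <<'E'
from h import *
o=robot.get_obs(); print(o["position"],o["tool_rot"],o["ft_force"],o["grip_width"])
c=robot.camera("wrist"); save(c,"w3.png")
for t in ("hub_cap","small_cap","cap_top","slot_mouth"):
    for d in robot.tip_of(c,t)[:3]: print(t,np.round(d["xyz"],4),round(d["p"],2),px(c,d["xyz"])[0].round())
c=robot.camera("top")
for t in ("hub_cap","cap_top","stud_tip","stud_home"):
    for d in robot.tip_of(c,t)[:2]: print(t,np.round(d["xyz"],4),round(d["p"],2),px(c,d["xyz"])[0].round())
E
```

```text
[0.4892771  0.18068498 0.05135857] [5.70384532e-01 8.21377770e-01 1.67759542e-04 1.30398084e-04] [ 0.66262032  1.24693274 -1.16609329] 0.033721344915776
hub_cap [0.4025 0.1468 0.0018] 0.63 [165. 270.]
hub_cap [0.4913 0.1765 0.0094] 0.56 [328. 281.]
small_cap [0.5269 0.3014 0.0086] 0.7 [488.  78.]
slot_mouth [0.5021 0.2404 0.0115] 0.64 [393. 179.]
slot_mouth [5.392e-01 2.560e-01 4.000e-04] 0.22 [464. 174.]
hub_cap [0.397  0.144  0.0005] 0.55 [272. 291.]
cap_top [ 0.7117  0.3463 -0.0032] 0.68 [204. 178.]
cap_top [0.4073 0.1445 0.0479] 0.62 [270. 288.]
stud_tip [ 0.55   -0.1378  0.1297] 0.76 [379. 235.]
stud_tip [ 0.4584 -0.4704 -0.0008] 0.5 [495. 275.]
stud_home [ 0.5469 -0.1337  0.1006] 0.84 [376. 237.]
```

View pics/w3.png

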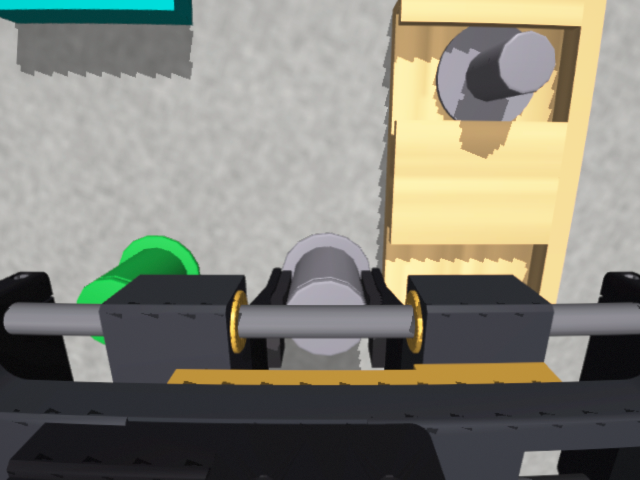

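The cap is fully clear of the slot: flange centre about (327,275), rack mouth at right (390,240), small cap still in its slot at (490,78). Next: the in-hand offset.

```bash
python3 - <<'E'
from h import *
c=robot.camera("wrist"); o=robot.get_obs(); M=R.from_quat(o["tool_rot"]).as_matrix(); p=np.array(o["position"])
f=lambda uv,z:((ray(c,[uv],z)-p)@M*1000).round(1)[0]
print("flange far edge",f([327,233],.0145)); print("flange l/r",f([284,277],.0145),f([370,277],.0145))
print("top near edge",f([327,355],.0612)); print("top l/r",f([287,318],.0612),f([368,318],.0612))
E
```

```text
flange far edge [24.2 -0.1 36.7]
flange l/r [ -0.1 -23.   36.7] [-0.1 22.8 36.7]
top near edge [-16.   -0.2 -10. ]
top l/r [  1.3 -16.4 -10. ] [  1.3  16.4 -10. ]
```

Emit:
move_arm:
  series: "0 -5 0 0 0 0;0 -5 -20 0 0 0;0 -5 -60 0 0 0;0 -5 -100 0 0 0;0 -5 -140 0 0 0;0 -5 -160 0 0 0;0 -5 -160 0 0 0"

```text
time: 6.35
position: [0.487, 0.1794, 0.2162]
tool_rot: [0.57, 0.822, 0.004, 0.004]
ft_force: [0.5, 0.9, -0.6]
grip_width: 0.0333
grip_force: 40.0
```

Emit:
move_arm:
  series: "-386 -53 0 0 0 0;-386 -53 0 0 0 0;-386 -53 0 0 0 0;-386 -53 0 0 0 0;-386 -53 0 0 0 0;-386 -53 0 0 0 0;-386 -53 0 0 0 0;-386 -53 0 0 0 0"

```text
time: 7.02
position: [0.5561, -0.1479, 0.2095]
tool_rot: [0.57, 0.821, -0.0, -0.002]
ft_force: [1.2, 0.5, -0.1]
grip_width: 0.0337
grip_force: 40.0
```

Emit:
move_arm:
  series: "-60 -8 0 0 0 0;-60 -8 0 0 0 0;-60 -8 0 0 0 0;-60 -8 0 0 0 0"

```text
time: 7.35
position: [0.5696, -0.2059, 0.2093]
tool_rot: [0.571, 0.821, 0.0, -0.002]
ft_force: [0.2, 0.7, -1.0]
grip_width: 0.0335
grip_force: 40.0
```

```bash
python3 - <<'E'
from h import *
o=robot.get_obs(); print(o["position"],o["tool_rot"],o["ft_force"],o["grip_width"])
c=robot.camera("wrist"); save(c,"w4.png")
for t in ("hub_cap","cap_top","stud_tip","stud_home","rib","seal_ring"):
    for d in robot.tip_of(c,t)[:3]: print(t,np.round(d["xyz"],4),round(d["p"],2),px(c,d["xyz"])[0].round())
E
```

```text
[ 0.56956895 -0.20590382  0.20926598] [ 5.71310808e-01  8.20731357e-01  5.36973539e-05 -1.99930755e-03] [ 0.20898623  0.70913762 -1.04332121] 0.033513261408266416
hub_cap [ 0.5705 -0.2085  0.1695] 0.9 [327. 280.]
stud_tip [ 0.5497 -0.1303  0.1295] 0.85 [340. 127.]
stud_home [ 0.5477 -0.1273  0.1013] 0.89 [338. 122.]
rib [ 0.6255 -0.1288  0.1039] 0.62 [444. 166.]Traceback (most recent call last):
  File "<stdin>", line 5, in <module>
ValueError: it knows: bowl, brush, cap_top, glaze_jar, hub_cap, rack, rib, slot_mouth, small_cap, stud_home, stud_tip, travel_mug, wheel
```

View pics/w4.png

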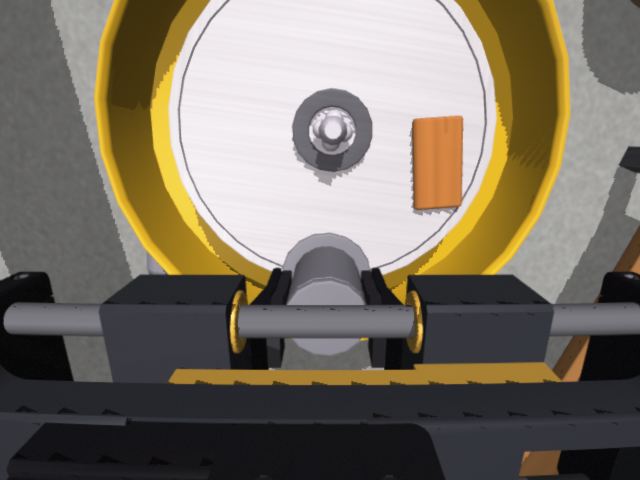

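The stud is at about (333,129) inside the dark seal ring, centre about (332,130). The held cap's flange arc is at (327,234), and the rib at (438,163) is well aside.

```bash
python3 - <<'E'
from h import *
c=robot.camera("wrist"); o=robot.get_obs(); M=R.from_quat(o["tool_rot"]).as_matrix(); p=np.array(o["position"])
g=cv2.cvtColor(c["img"],cv2.COLOR_RGB2GRAY)
m=(g[75:185,280:385]<120).astype(np.uint8)
n,l,s,_=cv2.connectedComponentsWithStats(m);k=1+s[1:,4].argmax()
ct=max(cv2.findContours((l==k).astype(np.uint8),cv2.RETR_EXTERNAL,cv2.CHAIN_APPROX_NONE)[0],key=len)
w=ray(c,(cv2.convexHull(ct).reshape(-1,2)+[280,75]).astype(float),.106)
e=cv2.minEnclosingCircle((w[:,:2]*1000).astype(np.float32)); f=cv2.fitEllipse((w[:,:2]*1000).astype(np.float32)); print(s[k],e,f)
for z,uv in ((.106,(332,130)),(.131,(333,127))): 
    x=ray(c,[uv],z); print(x.round(4),((x-p)@M*1000).round(1))
c2=robot.camera("top")
for t in ("stud_tip","stud_home"):
  for cc in(c,c2):
    for d in robot.tip_of(cc,t)[:1]: print(t,np.round(d["xyz"],4))
z=p[2]-.0403
f=lambda uv:((ray(c,[uv],z+.0035)-p)@M*1000).round(1)[0]
print(f([327,233]),f([284,277]),f([370,277]),M.round(4))
E
```

```text
[  11   18   78   81 3303] ((546.085693359375, -134.0585174560547), 26.463842391967773) ((546.156005859375, -134.07199096679688), (51.95005416870117, 52.48251724243164), 104.23750305175781)
[[ 0.5468 -0.1313  0.106 ]] [[ 76.4   3.1 105.4]]
[[ 0.5465 -0.13    0.131 ]] [[77.8  3.3 80.4]]
stud_tip [ 0.5479 -0.1327  0.1286]
stud_tip [ 0.5479 -0.1349  0.1293]
stud_home [ 0.5471 -0.1304  0.1006]
stud_home [ 0.5447 -0.1342  0.1018]
[24.6 -0.3 36.8] [  0.3 -23.1  36.8] [ 0.3 22.6 36.8] [[-3.513e-01  9.363e-01 -3.000e-04]
 [ 9.363e-01  3.513e-01  3.000e-04]
 [ 4.000e-04 -2.000e-04 -1.000e+00]]
```

```bash
python3 - <<'E'
from h import *
c=robot.camera("wrist"); save(c,"w5.png",(282,80,382,180),6)
E
```

```text
(no output)
```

View pics/w5.png

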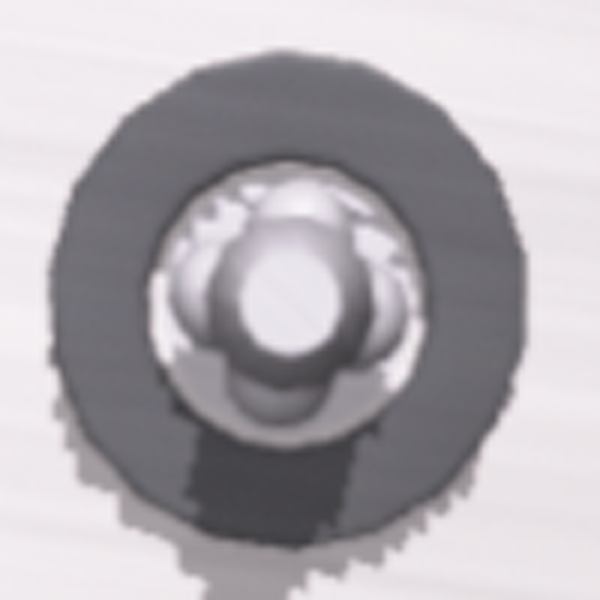

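```bash
cat > st.py <<'E'
from h import *
for i in range(4):
    o=robot.get_obs(); c=robot.camera("wrist"); M=R.from_quat(o["tool_rot"]).as_matrix(); p=np.array(o["position"])
    g=cv2.cvtColor(c["img"],cv2.COLOR_RGB2GRAY)
    for th in (125,):
        m=(g[70:190,275:390]<th).astype(np.uint8)
        n,l,s,_=cv2.connectedComponentsWithStats(m);k=1+s[1:,4].argmax()
        ct=max(cv2.findContours((l==k).astype(np.uint8),cv2.RETR_EXTERNAL,cv2.CHAIN_APPROX_NONE)[0],key=len)
        h=cv2.convexHull(ct).reshape(-1,2)+[275,70.]
        e=cv2.fitEllipse(h.astype(np.float32))
        x=ray(c,[e[0]],.106)[0]
        print(th,np.round(e[0],1),np.round(e[1],1),"pos",p.round(4),"world",x.round(4),"tool",((x-p)@M*1000).round(1),[d["xyz"].round(4) if hasattr(d["xyz"],"round") else np.round(d["xyz"],4) for d in robot.tip_of(c,"stud_tip")[:1]])
E
python3 st.py
```

```text
125 [329.6 130.1] [79.2 81.6] pos [ 0.5709 -0.2052  0.2114] world [ 0.5459 -0.1335  0.106 ] tool [ 75.9   1.7 105.4] [array([ 0.5499, -0.1338,  0.1324])]
125 [329.7 130. ] [79.3 81.4] pos [ 0.5709 -0.2053  0.2113] world [ 0.5459 -0.1335  0.106 ] tool [ 76.    1.7 105.3] [array([ 0.5472, -0.1289,  0.128 ])]
125 [329.8 129.8] [79.4 81.5] pos [ 0.5709 -0.2054  0.2113] world [ 0.5459 -0.1335  0.106 ] tool [ 76.1   1.8 105.3] [array([ 0.5464, -0.1326,  0.1283])]
125 [329.9 129.8] [79.3 81.6] pos [ 0.5709 -0.2054  0.2112] world [ 0.5459 -0.1334  0.106 ] tool [ 76.2   1.8 105.2] [array([ 0.5474, -0.1293,  0.1278])]
```

Emit:
move_arm:
  series: "20 1 10 0 0 0;38 2 28 0 0 0;38 2 28 0 0 0;38 2 28 0 0 0;38 2 28 0 0 0;38 2 28 0 0 0;38 2 28 0 0 0"

```text
time: 8.98
position: [0.5605, -0.1702, 0.1842]
tool_rot: [0.571, 0.821, 0.0, 0.001]
ft_force: [0.3, 0.5, -1.4]
grip_width: 0.0335
grip_force: 40.0
```

```bash
python3 - <<'E'
from h import *
o=robot.get_obs(); print(o["position"],o["tool_rot"],o["ft_force"],o["grip_width"])
c=robot.camera("wrist"); save(c,"w6.png",(255,150,405,270),5); np.savez("w6.npz",**{k:c[k] for k in("img","mtx","distortion","world_to_cam")},p=o["position"],q=o["tool_rot"])
for t in ("hub_cap","stud_tip","stud_home"):
    for d in robot.tip_of(c,t)[:1]: print(t,np.round(d["xyz"],4),round(d["p"],2),px(c,d["xyz"])[0].round())
E
```

```text
[ 0.56047563 -0.17024474  0.18417167] [5.70511579e-01 8.21288506e-01 7.92455049e-05 1.31219226e-03] [ 0.33764562  0.49317923 -1.41687311] 0.033530325098719935
hub_cap [ 0.5605 -0.1759  0.1426] 0.88 [324. 282.]
stud_tip [ 0.5474 -0.1323  0.1296] 0.88 [329. 196.]
stud_home [ 0.5447 -0.1293  0.1045] 0.94 [326. 183.]
```

View pics/w6.png

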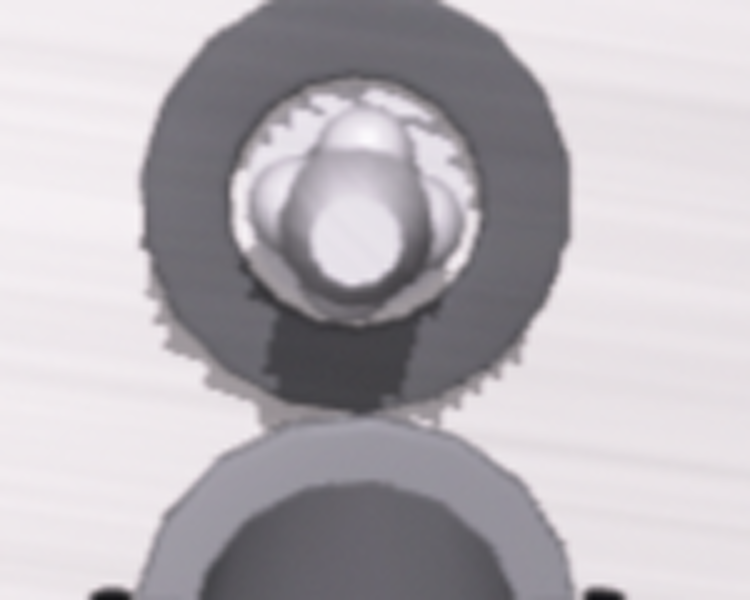

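Tip face centre is (326.2,197.9), and the flange's far edge (326.2,233.4) is in line with it.

```bash
python3 - <<'E'
from h import *
c=np.load("w6.npz"); p=c["p"]; M=R.from_quat(c["q"]).as_matrix()
f=lambda uv,z:((ray(c,[uv],z)-p)@M*1000).round(1)[0]
z=p[2]-.0403
print("tip",f((326.2,197.9),.131),"ring",f((326.3,190.4),.106),"flange",f((326.2,233.4),z+.0035),"fl l/r",f((283.2,275),z+.0035),f((369.2,275),z+.0035))
print(ray(c,[(326.2,197.9)],.131))
E
```

```text
tip [39.6 -0.6 53.1] ring [39.9 -0.6 78.1] flange [24.  -0.6 36.7] fl l/r [  1.  -23.4  36.8] [ 1.  22.3 36.8]
[[ 0.54621076 -0.13345888  0.131     ]]
```

Emit:
move_arm:
  series: "20 0 0 0 0 0;39.5 0 0 0 0 0;39.5 0 0 0 0 0;39.5 0 0 0 0 0;39.5 0 0 0 0 0;39.5 0 0 0 0 0"

```text
time: 9.68
position: [0.5464, -0.133, 0.1835]
tool_rot: [0.57, 0.821, 0.0, 0.001]
ft_force: [0.2, 0.3, -0.5]
grip_width: 0.0337
grip_force: 40.0
```

Emit:
move_arm:
  series: "0 0 0 0 0 0;0 0 0 0 0 0;0 0 0 0 0 0;0 0 0 0 0 0"

```text
time: 10.02
position: [0.5457, -0.1324, 0.1832]
tool_rot: [0.57, 0.821, -0.0, 0.0]
ft_force: [-0.0, 0.2, 0.0]
grip_width: 0.0337
grip_force: 40.0
```

Emit:
move_arm:
  series: "-1 0.5 0 0 0 0;-1 0.5 5 0 0 0;-1 0.5 10 0 0 0;-1 0.5 15 0 0 0;-1 0.5 19 0 0 0;-1 0.5 19 0 0 0;-1 0.5 19 0 0 0"

```text
time: 10.6
position: [0.5462, -0.1326, 0.1637]
tool_rot: [0.57, 0.822, -0.0, -0.001]
ft_force: [0.6, 0.6, -1.4]
grip_width: 0.034
grip_force: 40.0
```

Emit:
move_arm:
  series: "0 0 2 0 0 0;0 0 4 0 0 0;0 0 6 0 0 0;0 0 8 0 0 0;0 0 10 0 0 0;0 0 10 0 0 0"

```text
time: 11.1
position: [0.547, -0.1332, 0.155]
tool_rot: [0.57, 0.822, -0.0, 0.001]
ft_force: [-0.7, -0.9, 2.5]
grip_width: 0.0336
grip_force: 40.0
```

Contact with the balls as expected, with small lateral force. Pushing on.

Emit:
move_arm:
  series: "0 0 2 0 0 0;0 0 4 0 0 0;0 0 6 0 0 0;0 0 8 0 0 0;0 0 8 0 0 0"

```text
time: 11.52
position: [0.5465, -0.1329, 0.1455]
tool_rot: [0.57, 0.821, -0.0, -0.0]
ft_force: [0.3, -2.2, -1.3]
grip_width: 0.0337
grip_force: 40.0
```

Emit:
move_arm:
  series: "0 0 2 0 0 0;0 0 4 0 0 0;0 0 4 0 0 0;0 0 4 0 0 0"

```text
time: 11.85
position: [0.5465, -0.1329, 0.1429]
tool_rot: [0.57, 0.822, -0.0, 0.0]
ft_force: [-0.3, -0.6, 5.6]
grip_width: 0.0333
grip_force: 40.0
```

Emit:
move_arm:
  series: "0 0 1 0 0 0;0 0 2 0 0 0;0 0 2 0 0 0;0 0 2 0 0 0"

```text
time: 12.18
position: [0.5465, -0.1329, 0.1421]
tool_rot: [0.57, 0.822, -0.0, 0.0]
ft_force: [-2.9, -0.9, 11.9]
grip_width: 0.0337
grip_force: 40.0
```

Emit:
move_arm:
  series: "0 0 1 0 0 0;0 0 2 0 0 0;0 0 2 0 0 0;0 0 2 0 0 0;0 0 2 0 0 0"

```text
time: 12.6
position: [0.5465, -0.1329, 0.1421]
tool_rot: [0.57, 0.822, -0.0, 0.001]
ft_force: [-7.1, 1.2, 23.4]
grip_width: 0.0336
grip_force: 40.0
```

```bash
python3 - <<'E'
from h import *
for i in range(3):
    c=robot.camera("wrist"); o=robot.get_obs(); print(np.round(o["position"],4),np.round(o["ft_force"],1),o["grip_width"],o["grip_force"])
save(c,"w7.png",(200,160,460,350),3)
for d in robot.tip_of(c,"hub_cap")[:1]: print(np.round(d["xyz"],4))
E
```

```text
[ 0.5465 -0.133   0.1421] [-5.9  0.9 25.2] 0.03353256572426765 40.005588694039034
[ 0.5465 -0.1329  0.1421] [-6.5  1.  24.4] 0.03326464859093788 40.005277216405375
[ 0.5465 -0.1329  0.1421] [-6.8  1.2 24.1] 0.03363346903939842 40.00546787981875
[ 0.5481 -0.1372  0.1029]
```

View pics/w7.png

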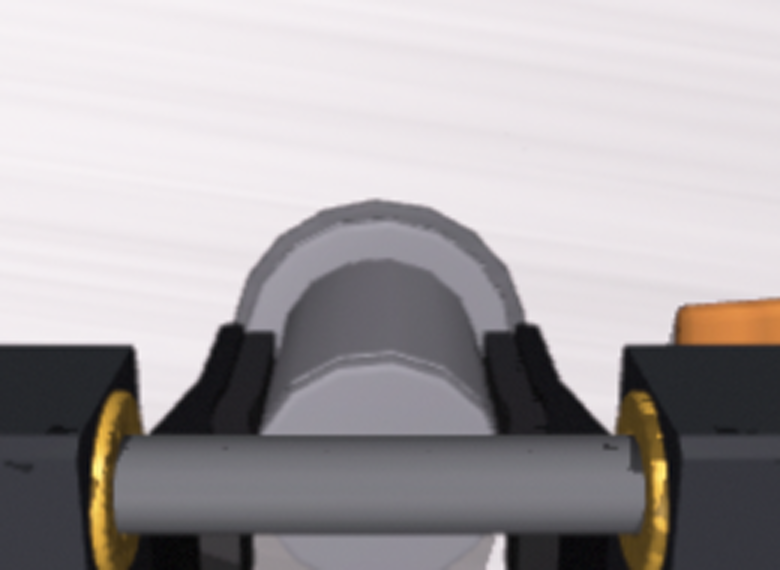

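The cap is concentric on the seal ring (flange arc (326,233) inside the ring arc (325,227)) and hard against the collar: z stayed at 0.1421 while the push rose to 24 N. Handing in.

```bash
python3 -c "
from rig import robot
print(robot.hand_in())"
```

```text
the job is handed in; nothing more can be done
None
```

The hub cap is on the stud, past the click and against the collar, held down with about 24 N and a 40 N grip. I handed it in that way at about 13 s; the interface gave no verdict.

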